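Dock the keyed test puck in the sloping reader

TASK

Take the test puck with the two ears out of its parking stand and dock it in the cup on the reader's sloping deck: hold it square to the deck, turn it on the notched collar until both ears drop into gaps, and have it fully home before you let go. Leave it there, and do not disturb the other puck or the tape roll.

Things in the scene. Friction and masses are not known exactly. Their poses are not given: they have to be found in the camera images.
- puck_mid (a point): Centre (half-way up) of the eared test puck: loose, aluminium with a grey plastic grip block, 92 mm tall, 0.2 to 0.33 kg. z runs up its axis. Its base is a blunt convex cone with a domed foot, widening at 40 degrees from the axis to 30 mm radius 27 mm up, under a flange of 33 mm radius (29 to 37 mm up). It starts upright in one of two alike black cup stands on the table.
- grip (a point): Centre of the eared puck's upright grip block, 18.5 mm above puck_mid: 40 mm along x, 24 mm along y, 55 mm high, from the flange to the top. Pinch it across y. x, y, z as for puck_mid.
- ear_tip (a point): Bottom of one ear's hanging tooth. The two ears, 8 mm wide, stand out from the flange along the puck's +x and -x to 47 mm from its axis; each tooth (38 to 47 mm from the axis) hangs to 21 mm above the underside.
- puck: The eared puck again; origin at the centre of its underside, axes as for puck_mid.
- seat (a point): Where the centre of the puck's underside lies when fully home in the steel cup on the fixed reader (puck_mid is then 46 mm up z). z is the outward normal of the black deck, which slopes at 30 degrees down and away from the robot; x points up the slope. The cup is a 40 degree cone, rim 30 mm radius, 26 mm above this point. Deck: 250 by 280 mm, 4 mm below this point; a side plate at y = 150 mm rises 25 mm above it.
- collar_top (a point): On the cup's axis, level with the top of the notched steel collar round the cup (37 to 48 mm from the axis, 28 mm above seat). It has four gaps, 13 mm wide inside and 21 mm outside, 90 degrees apart; how they are turned about z differs each time and is NOT in this pose: feel or look for it. The collar does not turn. With ears on the collar the puck rides 7 mm above home; over gaps it drops and centres itself.
- plain_mid (a point): Centre of the other puck: the same piece without ears, standing in the other stand. Leave it there.
- tape: Clear tape roll lying flat, 90 mm across, 24 mm high, loose; origin at the centre of its underside. Leave it alone.
Not all that is in view belongs to the job. What is shaped like the puck but red is not meant.

How it is judged:
By the outcome, as a careful person would: the job done as asked, in the order asked, and still so for the second after the job is handed in, with the robot touching nothing.
It also fails if it takes over 51 s, if anything falls off the work surface, if the arm or the gripper's body presses on something with over 40 N, if the wrist force passes 120 N, or if a joint passes its speed limit or range.

ROBOT

A 6-joint arm with a two-finger parallel gripper is mounted at the origin on the work surface. World frame = base frame: x ahead of the robot, y to its left, z up, the work surface at z = 0. Lengths are in m, angles in degrees, forces in N, time in s.
With the tool pointing down it reaches from about 0.375 to 0.9 m from the base axis. Payload 3.1 kg.
Tool frame: the origin (TCP) lies at the very end of the fingers, on their centre line; the grasp point (between the pads) lies 19 mm behind it (manip.grip_point_offset is the distance from the TCP to the grasp point, in m); z points along the fingers, y is the direction in which the jaws open and shut (so a half turn about z gives the same grasp; the last joint's range is limited). The gripper opens to 87 mm and grips with 3 to 60 N. Pads are 19 mm wide; open, the fingers measure 117 mm over their backs; the gripper's body (75 mm by 190 mm) begins 51 mm behind the grasp point.
Start: joints at [-82.535, 30.224, 82.088, -0, 67.689, -10.227], TCP at [0.19, -0.595, 0.191] pointing down, gripper open.
Joint ranges: [-176.69, 176.69], [-43.24, 126.21], [12.49, 139.97], [-82, 262], [0, 151.66], [-163.58, 163.58]. Speed limits (degrees/s): [159.86, 159.86, 180, 180, 180, 180].

INTERFACE

Orientations are given as a 3x3 rotation matrix whose columns are the frame's x, y, z axes.
In Python, from plant import manip, optics gives the robot as it stands.
- The arm moves only by the tool drive_tool, never from a script. Its arguments are lists of equal length, an entry for each row: "linear": the shift along the tool's x, y, z in cm, a list of three; "angular": the turn, a rotation vector about the tool's x, y, z in degrees, a list of three; "grip": the closure, from -1 (fully open) to 1 (shut). In form: {"linear": [[tx, ty, tz], ...], "angular": [[wx, wy, wz], ...], "grip": [grip, ...]}. A call has 1 to 5 rows; each row shifts and turns the commanded pose from where the row before left it, along the tool's axes as they then stand; what a row does not reach is not made up. A row lasts 1/10 s, in which the tool goes at most 50 mm and 8.59 degrees, less where a joint would pass 70% of its speed; a pose out of reach is approached as far as the arm can. A call with a gripper value outside its range is refused whole. The fingers move at their own pace and stop on an object; "squeeze" is the grip in N (left out, the last holds). Time passes only in rows, so rows that do not move let the fingers close. It gives the time, the measured TCP pose, the force and the opening at its end, in the units of the state.
- manip.get_state(): the state, without advancing time (a new reading comes with each control period).
- optics.read_camera(name): name is "scene" or "top" or "wrist"; returns a dict with "image" (384x512x3 uint8, red, green, blue), "intrinsics" (3x3 intrinsics, pixels), "R" (3x3) and "t" (3): a world point X has camera coordinates R X + t; the wrist camera has in their place "tool_from_camera" (4x4, takes a point from camera to tool coordinates, whose origin is the TCP and whose axes are the flange's). Camera axes: x right, y down, z forward; pixel columns grow to the right and rows downward; lengths in m; the calibration is good to about 2 mm. A picture is of the moment at which its call begins: read the wrist's pose just before it. There is no depth.
- manip.hand_in(): hands the job in, once; it reports no verdict.
Trained networks look in a picture, given as the dict that the camera call returned (one of the last four; its "shot" number tells which), for a name from the list of things; names that differ only in an ending like _2 or _b are one class to them, and where a whole thing is asked for, a point or a joint stands for the part that bears it (a point fixed in the world has none). Each returns a list of dicts, best first, with "confidence" (0 to 1); they miss things now and then, are a little off and sometimes report something else, mostly with a low value. They report only what shows in the picture. A call takes as long as a camera call. They do not tell look-alikes from the thing itself.
- optics.silhouettes(picture, label): "pixels" (384x512 bool, what is visible of it) and "rect" ([left, top, right, bottom] in pixels, round what is visible of it).
The state is a dict: "t": time; "q": joint angles; "joint_velocities": joint speeds; "joint_torque": joint torques, N m; "tool_pos": TCP position; "ee_rot": TCP orientation; "force": force on the tool from outside, world axes, zero at the start; "moment": the same for the moment, N m; "opening": finger opening in m.
Only numpy, scipy, OpenCV 4.12 (cv2) and the standard library are available. Lean on these libraries where they do the work, as an engineer would, in place of code of your own. Each camera call takes 0.05 s, during which the arm holds its last target.

## Working session

There is one attempt and no reset: what is moved stays moved. The work goes in short steps, Python scripts to look and compute and a tool call to move; the robot and the scene stay as the last step left them, time stands still between calls to the robot, and variables do not carry over. Pictures are saved under pics/ and viewed, and the job is handed in when it is done.

Besides the shell and the picture viewer there is one more tool, called after ">>>" in YAML: its name, and indented under it one key for each argument. drive_tool: Moves the arm, as the interface text tells. Its arguments: {"type":"object","properties":{"linear":{"type":"array","items":{"type":"array","items":{"type":"number"}}},"angular":{"type":"array","items":{"type":"array","items":{"type":"number"}}},"grip":{"type":"array","items":{"type":"number"}},"squeeze":{"type":"number"}},"required":["linear","angular","grip"]}

```bash
ls; mkdir -p pics; cat > h.py <<'E'
import numpy as np, cv2
from plant import manip, optics
def save(p,n,s=1.5):
    im=cv2.cvtColor(p["image"],cv2.COLOR_RGB2BGR); cv2.imwrite("pics/"+n+".png",cv2.resize(im,None,fx=s,fy=s,interpolation=cv2.INTER_CUBIC))
E
python3 - <<'E'
from h import *
import pickle
d={}
for n in("scene","top"):
    p=optics.read_camera(n); save(p,n+"0"); d[n]=p
    print(n,p["intrinsics"],p["R"],p["t"])
    for l in("puck_mid","puck","seat","collar_top","tape","plain_mid"):
        try:
            for s in optics.silhouettes(p,l): print(l,s["confidence"],s["rect"])
        except Exception as e: print(l,e)
pickle.dump(d,open("d0.pkl","wb"))
print(manip.get_state(), manip.grip_point_offset)
E
```

```text
pics
scene [[380.88728887   0.         254.06109403]
 [  0.         380.88728887 193.25587707]
 [  0.           0.           1.        ]] [[ 0.72087909  0.69303973 -0.00541092]
 [ 0.54754318 -0.57428958 -0.60859506]
 [-0.42488799  0.43576073 -0.79346253]] [-0.34327413 -0.20485171  1.10501087]
puck_mid 0.88 [134.4, 263.4, 167.1, 308.6]
puck_mid 0.87 [119.5, 208.8, 161.5, 243.1]
puck 0.94 [129.8, 264.0, 164.2, 307.7]
puck 0.87 [118.9, 206.5, 162.1, 242.1]
seat 0.61 [238.8, 96.3, 397.4, 269.0]
collar_top 0.9 [239.0, 101.1, 402.5, 264.4]
collar_top 0.37 [130.2, 261.4, 165.0, 306.4]
tape 0.78 [193.6, 209.6, 235.7, 247.3]
tape 0.37 [133.7, 260.5, 162.4, 307.7]
plain_mid 0.97 [177.8, 309.4, 213.9, 349.5]
top [[358.29894857   0.         257.1094318 ]
 [  0.         358.29894857 197.51886027]
 [  0.           0.           1.        ]] [[ 2.17969528e-03 -9.99810653e-01 -1.93366965e-02]
 [-9.91256422e-01  3.90895899e-04 -1.31949055e-01]
 [ 1.31931630e-01  1.94552333e-02 -9.91067878e-01]] [-0.01283135  0.49200223  0.77903984]
puck_mid 0.83 [331.0, 256.2, 371.1, 288.8]
puck_mid 0.71 [366.2, 194.3
[... 418 characters left out ...]
3e-04,
        6.76864701e+01, -1.02277326e+01]), 'joint_velocities': array([ 0.06433283, -0.02524368, -0.06305943, -0.06263763, -0.09384945,
       -0.07771571]), 'joint_torque': array([-1.39845135e-03, -4.39871621e+01, -1.76950639e+01,  6.31985092e-02,
        5.02992282e-02, -1.66784184e-05]), 'tool_pos': array([ 0.18998227, -0.59543201,  0.19139617]), 'ee_rot': array([[ 9.52697155e-01,  3.03921255e-01,  2.85249647e-05],
       [ 3.03921256e-01, -9.52697148e-01, -1.21137921e-04],
       [-9.64073642e-06,  1.24077096e-04, -9.99999992e-01]]), 'force': array([0.05113518, 0.38740456, 1.37476156]), 'moment': array([-0.01576273,  0.0448234 , -0.0165018 ]), 'opening': 0.08711918176214564} 0.0187
```

View pics/scene0.png

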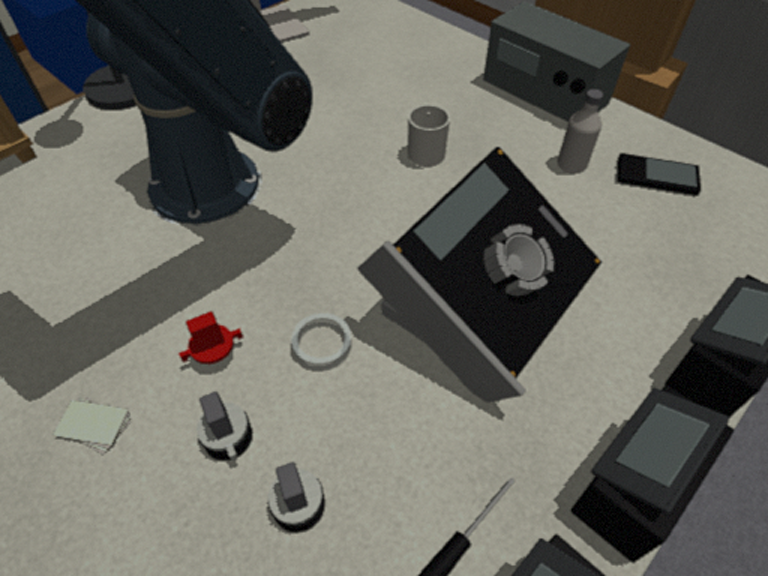

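View pics/top0.png

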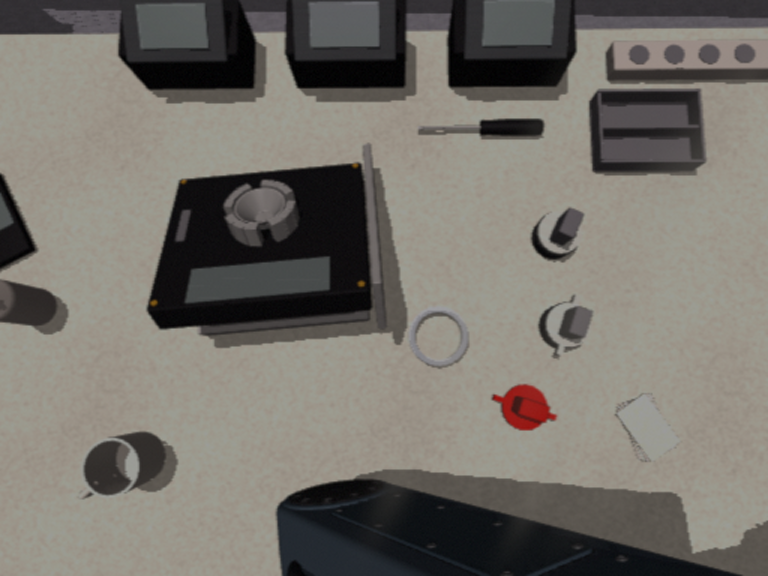

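Scene/top show: the eared puck at scene (152,285)/top (377,215) native px, the plain one at top (373,155), the red decoy at top (350,272), and the reader cup at top (174,140). I'll zoom in next.

```bash
python3 - <<'E'
from h import *
import pickle
d=pickle.load(open("d0.pkl","rb"))
def crop(n,x,y,w,h,s):
    im=cv2.cvtColor(d[n]["image"],cv2.COLOR_RGB2BGR)[y:y+h,x:x+w]
    im=cv2.resize(im,None,fx=s,fy=s,interpolation=cv2.INTER_CUBIC)
    for i in range(0,w,10): cv2.putText(im,str(x+i),(i*s,10),0,.35,(0,0,255)); cv2.line(im,(i*s,12),(i*s,18),(0,0,255))
    for i in range(0,h,10): cv2.putText(im,str(y+i),(0,i*s+4),0,.35,(0,0,255))
    return im
a=crop("scene",120,250,60,70,8);b=crop("top",350,185,50,70,8)
cv2.imwrite("pics/puckz.png",cv2.resize(np.hstack([a,b]),None,fx=.9,fy=.9))
a=crop("scene",310,135,75,75,5);b=crop("top",140,110,75,75,5)
cv2.imwrite("pics/cupz.png",np.hstack([a,b]))
E
```

```text
(no output)
```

View pics/puckz.png

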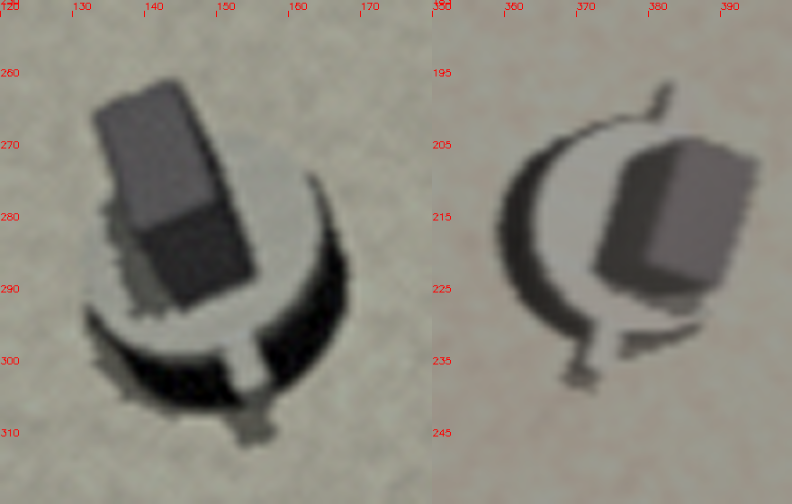

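View pics/cupz.png

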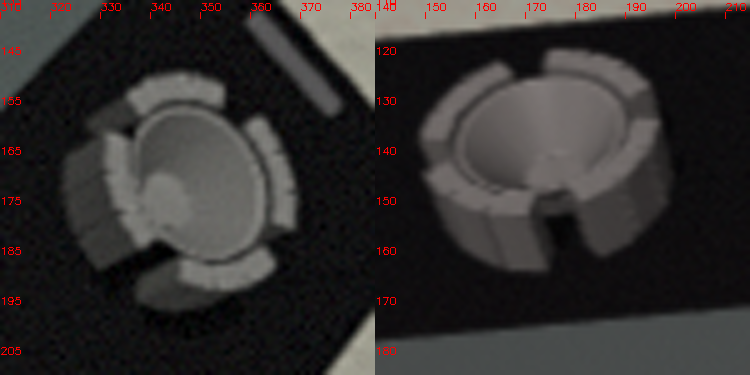

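```bash
cat > fit.py <<'E'
from h import *
import pickle
from scipy.optimize import least_squares
d=pickle.load(open("d0.pkl","rb"))
def proj(n,X):
    c=d[n]; p=c["R"]@X+c["t"]; p=c["intrinsics"]@p; return p[:2]/p[2]
def Rz(a): c,s=np.cos(a),np.sin(a); return np.array([[c,-s,0],[s,c,0],[0,0,1]])
def Ry(a): c,s=np.cos(a),np.sin(a); return np.array([[c,0,s],[0,1,0],[-s,0,c]])
E
python3 - <<'E'
from fit import *
for n in d: print(n,-d[n]["R"].T@d[n]["t"])
obs=[("top",1,1,92,389.6,224.9),("top",1,-1,92,379.2,221.9),("top",-1,-1,92,385.6,204.2),("top",-1,1,92,395.1,207.2),("top",1,-1,37,372.6,222.5),("top",-1,-1,37,377.8,206.9),
("scene",-1,1,92,138.6,282.2),("scene",-1,-1,92,150.1,278.1),("scene",1,1,92,132.9,265.8),("scene",1,-1,92,144.6,261.1),("scene",-1,-1,37,155.6,288.2),("scene",-1,1,37,145.3,292.8)]
def f(p):
    r=[]
    for n,a,b,h,u,v in obs:
        X=p[:3]+Rz(p[3])@np.array([a*.02,b*.012,h/1000]); r+=list(proj(n,X)-[u,v])
    return np.array(r)
s=least_squares(f,[.5,-.35,.02,2.9]); print(s.x,np.degrees(s.x[3]),np.round(s.fun.reshape(-1,2),1))
E
```

```text
scene [ 0.82913014 -0.36126194  0.75025555]
top [ 0.38494834 -0.02817764  0.83675247]
[ 4.49875972e-01 -2.81625970e-01  8.61370921e-04  2.80742313e+00] 160.85349652623367 [[-0.1 -0. ]
 [-0.9 -0.9]
 [-1.7 -1.4]
 [-0.1 -0.6]
 [-2.2  0.2]
 [-2.1 -1.2]
 [-1.7  0.5]
 [-0.6 -0.9]
 [-2.  -0.6]
 [-1.4 -1.1]
 [ 0.1  1.1]
 [-1.4  1.7]]
```

```bash
python3 - <<'E'
from h import *
import pickle
d=pickle.load(open("d0.pkl","rb"))
for n,x,y,w,h in (("scene",318,144,60,58),("top",144,114,60,52)):
    s=13
    im=cv2.cvtColor(d[n]["image"],cv2.COLOR_RGB2BGR)[y:y+h,x:x+w]
    im=cv2.resize(im,None,fx=s,fy=s,interpolation=cv2.INTER_CUBIC)
    im=cv2.convertScaleAbs(im,alpha=1.6)
    im=im[:600*13//10]
    for i in range(0,w,5): cv2.putText(im,str(x+i),(i*s+s//2,10),0,.4,(0,0,255)); cv2.line(im,(i*s+s//2,0),(i*s+s//2,780),(0,90,0))
    for i in range(0,h,5): cv2.putText(im,str(y+i),(0,i*s+s//2),0,.4,(0,0,255)); cv2.line(im,(0,i*s+s//2),(780,i*s+s//2),(0,90,0))
    im=cv2.resize(im,None,fx=.79,fy=.79); print(im.shape); cv2.imwrite(f"pics/cup_{n}.png",im)
E
```

```text
(596, 616, 3)
(534, 616, 3)
```

View pics/cup_scene.png

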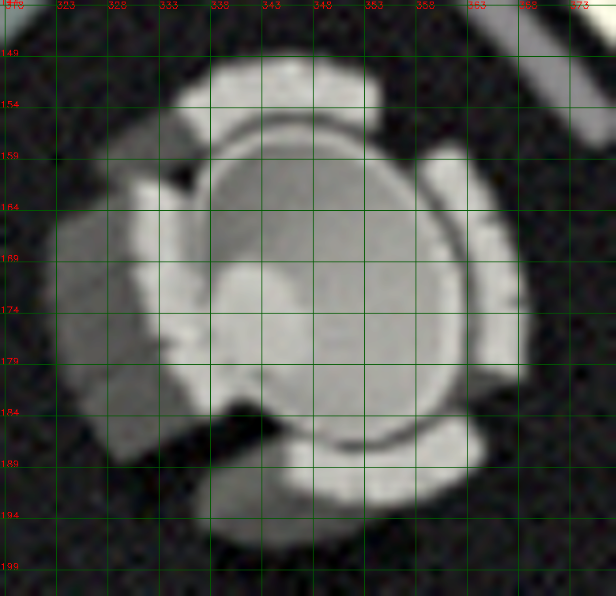

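View pics/cup_top.png

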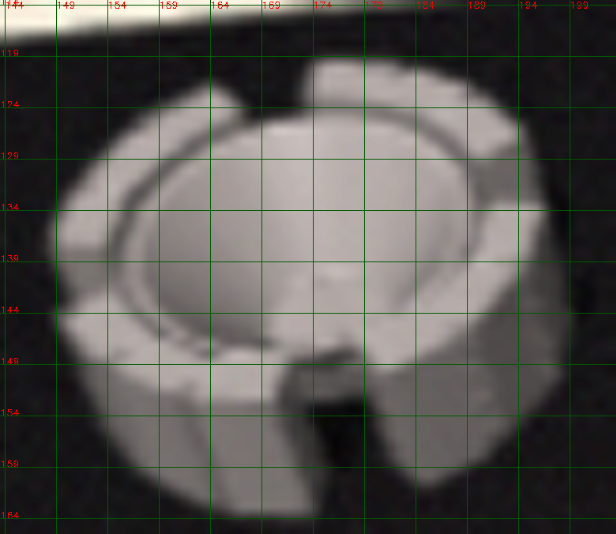

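```bash
python3 - <<'E'
from fit import *
T={0:[(378,372),(352,345),(275,402),(288,357)],1:[(525,133),(480,160),(545,207),(490,207)],2:[(210,85),(240,115),(312,60),(303,103)],3:[(60,318),(108,292),(50,246),(108,250)]}
S={0:[(133,183),(192,195),(180,100),(210,143)],1:[(288,485),(290,440),(207,417),(240,400)],2:[(525,380),(480,370),(485,455),(460,415)],3:[(380,85),(375,130),(460,150),(420,160)]}
L=[(np.sqrt(48**2-10.5**2),10.5),(np.sqrt(37**2-6.5**2),6.5),(np.sqrt(48**2-10.5**2),-10.5),(np.sqrt(37**2-6.5**2),-6.5)]
obs=[]
for n,D,x0,y0 in(("top",T,144,114),("scene",S,318,144)):
    for k in D:
        for i,(u,v) in enumerate(D[k]): obs.append((n,k,i,x0+(u-5)/10.27,y0+(v-5)/10.27))
def f(p):
    R=Rz(p[3])@Ry(-np.pi/6); r=[]
    for n,k,i,u,v in obs:
        X=p[:3]+R@Rz(p[4]+k*np.pi/2)@np.array([L[i][0],L[i][1],28])*np.array([1,1,1])/1000 if 0 else p[:3]+R@(Rz(p[4]+k*np.pi/2)@np.array([L[i][0],L[i][1],28.]))/1000
        r+=list((proj(n,X)-[u,v]))
    return np.array(r)
for sub in ("both","top","scene"):
    o=obs; 
    g=(lambda p:f(p)) if sub=="both" else (lambda p:f(p).reshape(-1,2)[[i for i in range(32) if obs[i][0]==sub]].ravel())
    s=least_squares(g,[.55,.2,.1,3.1,.1],loss="soft_l1"); print(sub,np.round(s.x,4),np.degrees(s.x[3:]),abs(s.fun).mean())
    if sub=="both": print(np.round(s.fun.reshape(2,-1,8),1))
E
```

```text
both [0.5919 0.1579 0.1123 3.1959 0.2404] [183.11083108  13.77554575] 0.47511306215052485
[[[ 0.1 -0.2 -0.2 -0.6 -0.6 -0.7 -0.5 -0.3]
  [-0.8  0.4 -1.1  0.1 -1.  -0.2 -1.1 -0.4]
  [ 0.1 -0.1 -0.3 -0.3  0.1  0.2 -0.3 -0.4]
  [-0.1 -0.8  0.3 -0.7 -0.  -0.7 -0.4 -0.9]]

 [[ 0.3  0.  -0.9  0.4 -0.4  0.9 -0.3  1. ]
  [-0.5 -0.1 -0.3 -0.6 -0.3  0.6 -0.1 -0.4]
  [-0.8 -0.2 -0.7 -0.7 -0.4 -0.1 -0.9 -0.5]
  [-0.6  0.4 -0.5  0.6 -1.2 -0.2 -0.4  1.2]]]
top [0.5864 0.1526 0.1277 3.2296 0.2133] [185.04448168  12.21993278] 0.21872018187385356
scene [0.5981 0.1456 0.1278 3.2124 0.2169] [184.05466194  12.43022843] 0.2843049701942917
```

```bash
cat > plan.py <<'E'
from h import *
import json
from scipy.spatial.transform import Rotation as Ro
def plan(pt,Rt,n,R0=None,p0=None):
    s=manip.get_state()
    p=np.array(s["tool_pos"]) if p0 is None else p0; R=np.array(s["ee_rot"]) if R0 is None else R0
    w=Ro.from_matrix(R.T@Rt).as_rotvec()/n
    dd=(np.array(pt)-p)/n; L=[];A=[]
    for k in range(n):
        l=np.round(R.T@dd*100,2); a=np.round(np.degrees(w),2)
        L.append(l.tolist());A.append(a.tolist())
        R=R@Ro.from_rotvec(np.radians(a)).as_matrix()
    for i in range(0,n,5): print(json.dumps(L[i:i+5]),json.dumps(A[i:i+5]))
def down(yang): # tool y at world angle, z down
    a=np.radians(yang); y=np.array([np.cos(a),np.sin(a),0]); z=np.array([0,0,-1.]); return np.c_[np.cross(y,z),y,z]
E
python3 - <<'E'
from plan import *
p=optics.read_camera("wrist"); print(p["tool_from_camera"],p["intrinsics"]); save(p,"w0",1)
plan([.45,-.282,.19],down(-109.15),10)
E
```

```text
[[-2.69281389e-04 -9.54736936e-01 -2.97451359e-01  8.07572508e-02]
 [ 9.99999947e-01 -2.02125439e-04 -2.56528505e-04  9.32463846e-04]
 [ 1.84794753e-04 -2.97451412e-01  9.54736939e-01 -1.93519834e-01]
 [ 0.00000000e+00  0.00000000e+00  0.00000000e+00  1.00000000e+00]] [[278.18270961   0.         257.31330631]
 [  0.         278.18270961 186.87552303]
 [  0.           0.           1.        ]]
[[3.43, -2.2, 0.01], [3.28, -2.41, 0.01], [3.12, -2.62, 0.01], [2.95, -2.81, 0.01], [2.76, -3.0, 0.01]] [[0.0, 0.0, 3.68], [0.0, 0.0, 3.68], [0.0, 0.0, 3.68], [0.0, 0.0, 3.68], [0.0, 0.0, 3.68]]
[[2.56, -3.17, 0.01], [2.35, -3.32, 0.01], [2.13, -3.47, 0.01], [1.91, -3.6, 0.01], [1.67, -3.71, 0.01]] [[0.0, 0.0, 3.68], [0.0, 0.0, 3.68], [0.0, 0.0, 3.68], [0.0, 0.0, 3.68], [0.0, 0.0, 3.68]]
```

View pics/w0.png

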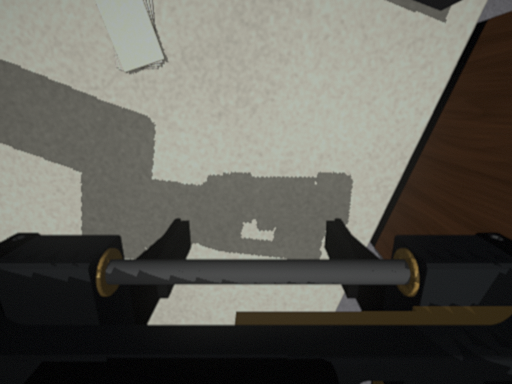

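The wrist view shows the bare table and the fingers at rows 220–290.

>>> drive_tool:
  linear:
    - [3.43,-2.2,0]
    - [3.28,-2.41,0]
    - [3.12,-2.62,0]
    - [2.95,-2.81,0]
    - [2.76,-3.0,0]
  angular:
    - [0,0,3.68]
    - [0,0,3.68]
    - [0,0,3.68]
    - [0,0,3.68]
    - [0,0,3.68]
  grip: [-1,-1,-1,-1,-1]

```text
t: 1.25
tool_pos: [0.3209, -0.4375, 0.1915]
ee_rot: [[1.0, -0.015, 0.0], [-0.015, -1.0, -0.0], [0.0, 0.0, -1.0]]
force: [0.1, -0.6, 1.4]
opening: 0.0869
```

>>> drive_tool:
  linear:
    - [2.56,-3.17,0]
    - [2.35,-3.32,0]
    - [2.13,-3.47,0]
    - [1.91,-3.6,0]
    - [1.67,-3.71,0]
  angular:
    - [0,0,3.68]
    - [0,0,3.68]
    - [0,0,3.68]
    - [0,0,3.68]
    - [0,0,3.68]
  grip: [-1,-1,-1,-1,-1]

```text
t: 1.75
tool_pos: [0.4509, -0.2806, 0.1916]
ee_rot: [[0.944, -0.33, 0.0], [-0.33, -0.944, -0.0], [0.001, 0.0, -1.0]]
force: [1.0, -0.3, -0.3]
opening: 0.0871
```

>>> drive_tool:
  linear:
    - [0,0,0]
    - [0,0,0]
  angular:
    - [0,0,0]
    - [0,0,0]
  grip: [-1,-1]

```text
t: 1.95
tool_pos: [0.4503, -0.2813, 0.1915]
ee_rot: [[0.946, -0.324, -0.0], [-0.324, -0.946, -0.001], [0.0, 0.001, -1.0]]
force: [-1.2, 0.0, 0.4]
opening: 0.087
```

```bash
python3 - <<'E'
from plan import *
import pickle
s=manip.get_state(); p=optics.read_camera("wrist"); save(p,"w1"); pickle.dump((s,p),open("w1.pkl","wb"))
print(s["tool_pos"],s["q"],s["ee_rot"])
E
```

```text
[ 0.45034099 -0.2813292   0.19148598] [-4.40382597e+01  2.29819288e+01  9.55586705e+01 -3.70810289e-02
  6.14359987e+01  6.49084366e+01] [[ 9.45921448e-01 -3.24395753e-01 -1.01443542e-04]
 [-3.24395743e-01 -9.45921203e-01 -6.92602983e-04]
 [ 1.28719868e-04  6.88055870e-04 -9.99999755e-01]]
```

View pics/w1.png

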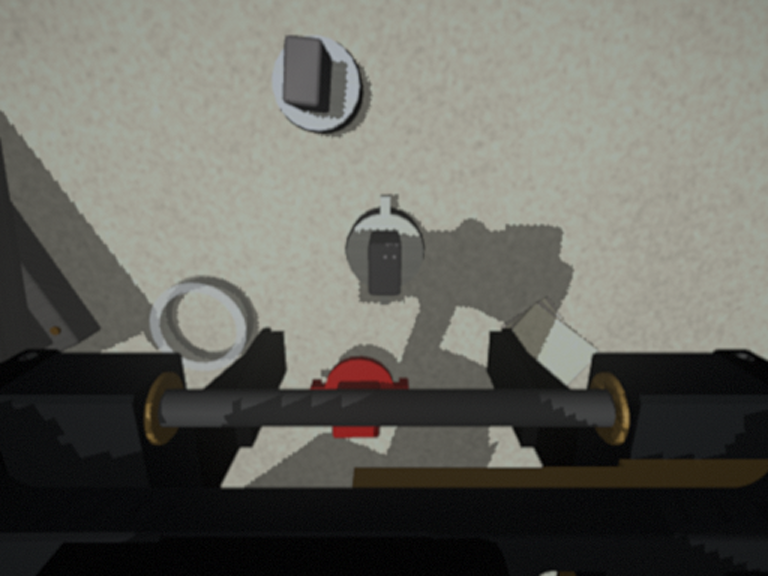

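The puck's block is centred at about (256,176) native and aligned with the tool. The plain puck, the tape and the red decoy are clear of the fingers. I'll refine with the wrist picture.

```bash
cat >> fit.py <<'E'
def wproj(s,p,X):
    M=p["tool_from_camera"]; xt=np.array(s["ee_rot"]).T@(X-np.array(s["tool_pos"])); c=M[:3,:3].T@(xt-M[:3,3]); c=p["intrinsics"]@c; return c[:2]/c[2]
E
python3 - <<'E'
from fit import *
s,p=pickle.load(open("w1.pkl","rb"))
x,y,w,h,S=225,125,65,80,7
im=cv2.convertScaleAbs(cv2.cvtColor(p["image"],cv2.COLOR_RGB2BGR)[y:y+h,x:x+w],alpha=1.8)
im=cv2.resize(im,None,fx=S,fy=S,interpolation=cv2.INTER_CUBIC)
im0=im.copy()
c=np.array([.45,-.2816,.001]);R=Rz(np.radians(160.85))
for P in [(a*20,b*12,hh) for a in(1,-1) for b in (1,-1) for hh in (92,37)]+[(47,0,21),(-47,0,21)]+[(33*np.cos(t),33*np.sin(t),37) for t in np.arange(0,6.28,.3)]:
    u=wproj(s,p,c+R@np.array(P)/1000); cv2.circle(im,tuple(int(v) for v in (u-[x,y]+.5)*S),2,(0,0,255),-1)
cv2.imwrite("pics/w1z.png",np.hstack([im0,im])[:, :])
print(im.shape)
E
```

```text
(560, 455, 3)
```

View pics/w1z.png

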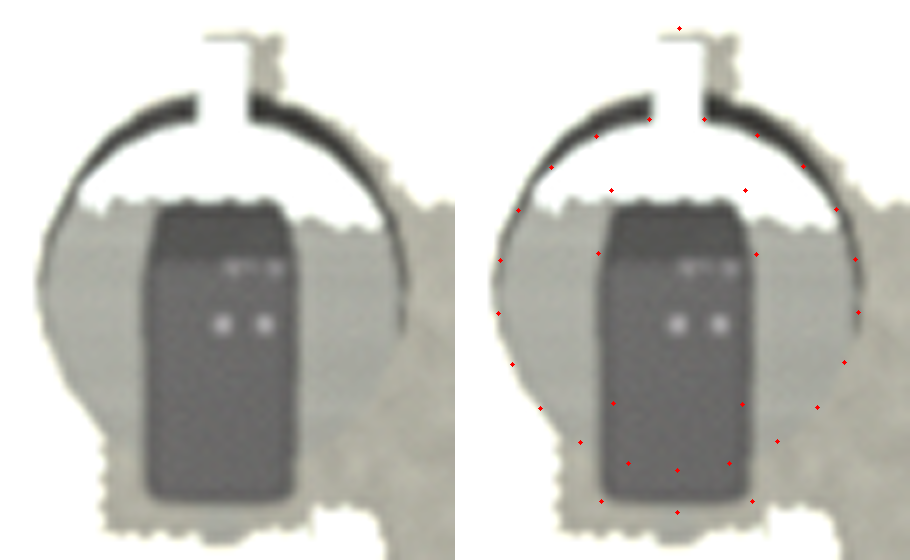

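>>> drive_tool:
  linear:
    - [0,0,3]
    - [0,0,3]
    - [0,0,3]
    - [0,0,2.4]
    - [0,0,1.5]
  angular:
    - [0,0,0]
    - [0,0,0]
    - [0,0,0]
    - [0,0,0]
    - [0,0,0]
  grip: [-1,-1,-1,-1,-1]

```text
t: 2.5
tool_pos: [0.4481, -0.2829, 0.0605]
ee_rot: [[0.944, -0.33, -0.002], [-0.33, -0.944, 0.002], [-0.002, -0.001, -1.0]]
force: [0.4, -0.4, 0.8]
opening: 0.0874
```

>>> drive_tool:
  linear:
    - [0,0,1.0]
    - [0,0,0.4]
    - [0,0,0]
    - [0,0,0]
    - [0,0,0]
  angular:
    - [0,0,0]
    - [0,0,0]
    - [0,0,0]
    - [0,0,0]
    - [0,0,0]
  grip: [-1,-1,-1,0.2,0.2]
  squeeze: 30

```text
t: 3.0
tool_pos: [0.4504, -0.2824, 0.0492]
ee_rot: [[0.945, -0.327, 0.001], [-0.327, -0.945, -0.001], [0.002, 0.001, -1.0]]
force: [-0.0, 1.0, 0.3]
opening: 0.0778
```

>>> drive_tool:
  linear:
    - [0,0,0]
    - [0,0,0]
    - [0,0,0]
    - [0,0,0]
    - [0,0,0]
  angular:
    - [0,0,0]
    - [0,0,0]
    - [0,0,0]
    - [0,0,0]
    - [0,0,0]
  grip: [1,1,1,1,1]

```text
t: 3.5
tool_pos: [0.4499, -0.2818, 0.0484]
ee_rot: [[0.945, -0.327, 0.0], [-0.327, -0.945, -0.0], [0.0, 0.0, -1.0]]
force: [-0.2, 0.3, 0.5]
opening: 0.0387
```

```bash
python3 - <<'E'
from plan import *
s=manip.get_state()
print(s["tool_pos"],s["q"],s["ee_rot"],s["force"],s["moment"],s["opening"])
E
```

```text
[ 0.44993549 -0.28183273  0.04837479] [-4.41302516e+01  3.55628519e+01  1.02453520e+02 -3.80350327e-04
  4.19829318e+01  6.49721986e+01] [[ 9.44936533e-01 -3.27253646e-01  5.62795410e-06]
 [-3.27253646e-01 -9.44936533e-01 -1.16462004e-05]
 [ 9.12932097e-06  9.16315172e-06 -1.00000000e+00]] [-0.18187145  0.29838195  0.49420149] [-0.00346496  0.00598371  0.04257792] 0.03865184953028545
```

>>> drive_tool:
  linear:
    - [0,0,0]
    - [0,0,0]
    - [0,0,0]
    - [0,0,0]
  angular:
    - [0,0,0]
    - [0,0,0]
    - [0,0,0]
    - [0,0,0]
  grip: [1,1,1,1]
  squeeze: 35

```text
t: 3.9
tool_pos: [0.4499, -0.2814, 0.0483]
ee_rot: [[0.945, -0.328, -0.0], [-0.328, -0.945, 0.001], [-0.0, -0.001, -1.0]]
force: [1.4, 2.2, 0.6]
opening: 0.0235
```

>>> drive_tool:
  linear:
    - [0,0,-0.3]
    - [0,0,-0.5]
    - [0,0,-1]
    - [0,0,-2]
    - [0,0,-2]
  angular:
    - [0,0,0]
    - [0,0,0]
    - [0,0,0]
    - [0,0,0]
    - [0,0,0]
  grip: [1,1,1,1,1]

```text
t: 4.4
tool_pos: [0.4496, -0.2819, 0.1073]
ee_rot: [[0.945, -0.327, -0.001], [-0.327, -0.945, 0.0], [-0.001, -0.0, -1.0]]
force: [0.0, -0.8, -1.6]
opening: 0.0238
```

```bash
cat >> plan.py <<'E'
def Rz(a): return Ro.from_euler('z',a,degrees=True).as_matrix()
def deckR(yaw): return Rz(yaw)@Ro.from_euler('y',-30,degrees=True).as_matrix()
def toolR(yaw,phi): return deckR(yaw)@Rz(phi)@np.diag([-1.,1,-1])
E
python3 - <<'E'
from plan import *
s=manip.get_state(); seat=np.array([.592,.154,.116])
tgt=seat+deckR(184)@np.array([.06,0,.14]); print(tgt)
R1=np.array(s["ee_rot"]); p1=np.array(s["tool_pos"])+[0,0,.19]
print(p1); plan(p1,R1,5)
plan(tgt+[0,0,.05],toolR(184,-7),15,R1,p1)
E
```

```text
[0.60999453 0.1552583  0.26724356]
[ 0.44962537 -0.28186365  0.29725271]
[[-0.0, -0.0, -3.8], [-0.0, -0.0, -3.8], [-0.0, -0.0, -3.8], [-0.0, -0.0, -3.8], [-0.0, -0.0, -3.8]] [[0.0, 0.0, 0.0], [0.0, 0.0, 0.0], [0.0, 0.0, 0.0], [0.0, 0.0, 0.0], [0.0, 0.0, 0.0]]
[[0.06, -3.1, -0.13], [0.11, -3.1, -0.16], [0.16, -3.1, -0.2], [0.21, -3.09, -0.23], [0.26, -3.08, -0.27]] [[-0.52, -1.94, -1.05], [-0.52, -1.94, -1.05], [-0.52, -1.94, -1.05], [-0.52, -1.94, -1.05], [-0.52, -1.94, -1.05]]
[[0.3, -3.08, -0.3], [0.35, -3.07, -0.34], [0.39, -3.06, -0.38], [0.43, -3.05, -0.43], [0.48, -3.03, -0.47]] [[-0.52, -1.94, -1.05], [-0.52, -1.94, -1.05], [-0.52, -1.94, -1.05], [-0.52, -1.94, -1.05], [-0.52, -1.94, -1.05]]
[[0.51, -3.02, -0.51], [0.55, -3.01, -0.56], [0.59, -2.99, -0.6], [0.62, -2.97, -0.65], [0.65, -2.96, -0.7]] [[-0.52, -1.94, -1.05], [-0.52, -1.94, -1.05], [-0.52, -1.94, -1.05], [-0.52, -1.94, -1.05], [-0.52, -1.94, -1.05]]
```

>>> drive_tool:
  linear:
    - [0,0,-3.8]
    - [0,0,-3.8]
    - [0,0,-3.8]
    - [0,0,-3.8]
    - [0,0,-3.8]
  angular:
    - [0,0,0]
    - [0,0,0]
    - [0,0,0]
    - [0,0,0]
    - [0,0,0]
  grip: [1,1,1,1,1]

```text
t: 4.9
tool_pos: [0.4492, -0.2815, 0.2987]
ee_rot: [[0.945, -0.327, 0.0], [-0.327, -0.945, -0.001], [0.0, 0.0, -1.0]]
force: [0.8, -1.5, -2.1]
opening: 0.0236
```

>>> drive_tool:
  linear:
    - [0.06,-3.1,-0.13]
    - [0.11,-3.1,-0.16]
    - [0.16,-3.1,-0.2]
    - [0.21,-3.09,-0.23]
    - [0.26,-3.08,-0.27]
  angular:
    - [-0.52,-1.94,-1.05]
    - [-0.52,-1.94,-1.05]
    - [-0.52,-1.94,-1.05]
    - [-0.52,-1.94,-1.05]
    - [-0.52,-1.94,-1.05]
  grip: [1,1,1,1,1]

```text
t: 5.4
tool_pos: [0.5034, -0.1351, 0.3039]
ee_rot: [[0.956, -0.236, -0.175], [-0.239, -0.971, 0.004], [-0.171, 0.038, -0.985]]
force: [0.3, 0.5, -2.3]
opening: 0.0237
```

>>> drive_tool:
  linear:
    - [0.3,-3.08,-0.3]
    - [0.35,-3.07,-0.34]
    - [0.39,-3.06,-0.38]
    - [0.43,-3.05,-0.43]
    - [0.48,-3.03,-0.47]
  angular:
    - [-0.52,-1.94,-1.05]
    - [-0.52,-1.94,-1.05]
    - [-0.52,-1.94,-1.05]
    - [-0.52,-1.94,-1.05]
    - [-0.52,-1.94,-1.05]
  grip: [1,1,1,1,1]

```text
t: 5.9
tool_pos: [0.5572, 0.0106, 0.3103]
ee_rot: [[0.929, -0.137, -0.343], [-0.149, -0.989, -0.008], [-0.338, 0.058, -0.939]]
force: [0.4, -0.6, -0.9]
opening: 0.0241
```

>>> drive_tool:
  linear:
    - [0.51,-3.02,-0.51]
    - [0.55,-3.01,-0.56]
    - [0.59,-2.99,-0.6]
    - [0.62,-2.97,-0.65]
    - [0.65,-2.96,-0.7]
  angular:
    - [-0.52,-1.94,-1.05]
    - [-0.52,-1.94,-1.05]
    - [-0.52,-1.94,-1.05]
    - [-0.52,-1.94,-1.05]
    - [-0.52,-1.94,-1.05]
  grip: [1,1,1,1,1]

```text
t: 6.4
tool_pos: [0.6107, 0.1563, 0.3168]
ee_rot: [[0.866, -0.035, -0.499], [-0.061, -0.998, -0.035], [-0.496, 0.061, -0.866]]
force: [0.3, -0.9, -3.0]
opening: 0.0236
```

```bash
python3 - <<'E'
from plan import *
seat=np.array([.592,.154,.116])
tgt=seat+deckR(184)@np.array([.06,0,.14])
plan(tgt,toolR(184,-7),5)
s=manip.get_state(); print(s["tool_pos"],s["q"],s["force"],s["opening"])
E
```

```text
[[0.48, -0.04, 0.87], [0.48, -0.04, 0.87], [0.48, -0.04, 0.87], [0.48, -0.04, 0.87], [0.48, -0.04, 0.87]] [[0.0, 0.0, 0.01], [0.0, 0.0, 0.01], [0.0, 0.0, 0.01], [0.0, 0.0, 0.01], [0.0, 0.0, 0.01]]
[0.61072783 0.15626407 0.31676498] [4.16995588e+00 4.20655028e+01 4.62344041e+01 8.82609295e-02
 1.21711082e+02 9.71476208e+01] [ 0.2820524  -0.89684689 -2.98464462] 0.023569888466122405
```

>>> drive_tool:
  linear:
    - [0,0,0]
    - [0,0,0]
  angular:
    - [0,0,0]
    - [0,0,0]
  grip: [1,1]

```text
t: 6.6
tool_pos: [0.6103, 0.1557, 0.3156]
ee_rot: [[0.866, -0.035, -0.499], [-0.061, -0.998, -0.036], [-0.497, 0.061, -0.866]]
force: [0.8, -0.9, -1.8]
opening: 0.0235
```

```bash
python3 - <<'E'
from plan import *
import pickle
s=manip.get_state(); p=optics.read_camera("wrist"); save(p,"w2"); pickle.dump((s,p),open("w2.pkl","wb"))
print(s["tool_pos"],s["force"])
E
```

```text
[0.61033104 0.15573418 0.31561857] [ 0.80320196 -0.93296855 -1.75486545]
```

View pics/w2.png

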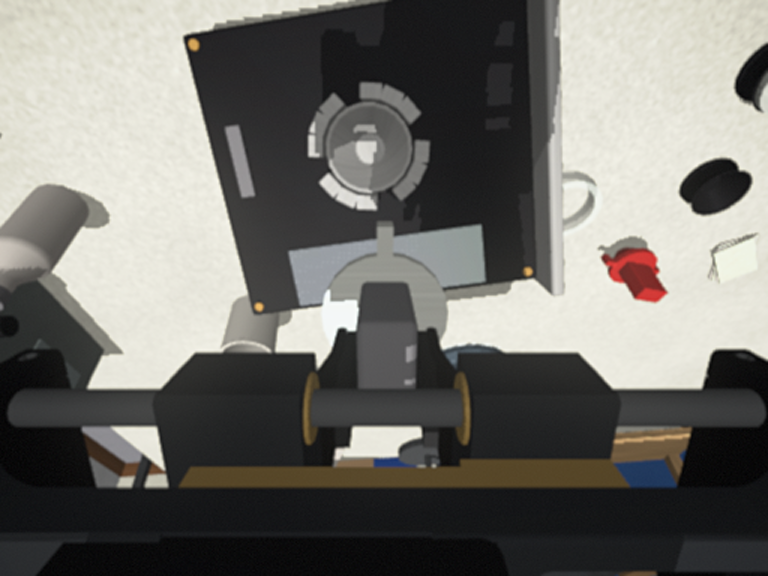

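The wrist view shows the whole cup at about (246,97) native with all four gaps, and the held puck with its ear at (257,158).

```bash
python3 - <<'E'
from fit import *
s,p=pickle.load(open("w2.pkl","rb"))
x,y,w,h,S=200,50,90,95,6
im=cv2.cvtColor(p["image"],cv2.COLOR_RGB2BGR)[y:y+h,x:x+w]
im=cv2.resize(im,None,fx=S,fy=S,interpolation=cv2.INTER_CUBIC); im=cv2.convertScaleAbs(im,alpha=1.5)
c=np.array([.592,.154,.116]);R=Rz(np.radians(184))@Ry(-np.pi/6)
for k in range(4):
    for P in [(46.84,10.5,28),(46.84,-10.5,28),(36.4,6.5,28),(36.4,-6.5,28)]:
        u=wproj(s,p,c+R@(Rz(np.radians(13+90*k))@np.array(P))/1000); cv2.circle(im,tuple(int(v) for v in (u-[x,y]+.5)*S),2,(0,0,255),-1)
for i in range(0,w,10): cv2.putText(im,str(x+i),(i*S,10),0,.35,(0,255,0)); cv2.line(im,(i*S+3,0),(i*S+3,600),(0,80,0))
for i in range(0,h,10): cv2.putText(im,str(y+i),(0,i*S+4),0,.35,(0,255,0)); cv2.line(im,(0,i*S+3),(600,i*S+3),(0,80,0))
cv2.imwrite("pics/w2z.png",im)
E
```

```text
(no output)
```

View pics/w2z.png

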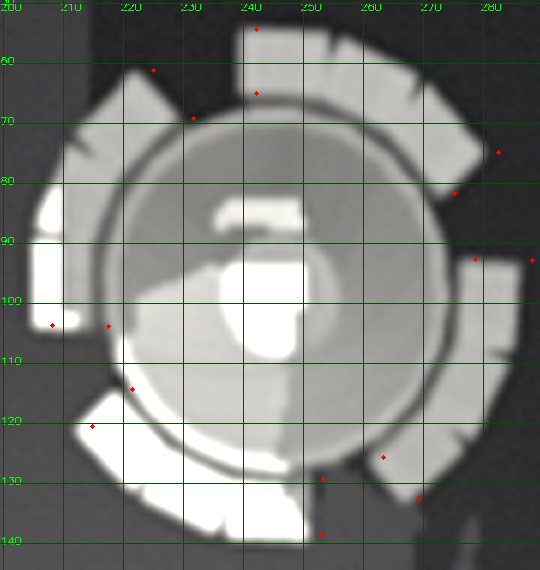

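```bash
python3 - <<'E'
from fit import *
s,p=pickle.load(open("w2.pkl","rb"))
D={0:[(405,503),(370,462),(308,540),(305,478)],1:[(487,152),(443,198),(520,262),(460,260)],2:[(135,70),(183,115),(238,28),(238,95)],3:[(75,430),(115,390),(32,328),(92,328)]}
L=[(46.84,10.5,28),(36.4,6.5,28),(46.84,-10.5,28),(36.4,-6.5,28)]
def f(q):
    R=Rz(q[3])@Ry(-np.pi/6); r=[]
    for k in D:
        for i,(u,v) in enumerate(D[k]):
            r+=list(wproj(s,p,q[:3]+R@(Rz(q[4]+k*np.pi/2)@np.array(L[i],float))/1000)-[200+u/6-.5,50+v/6-.5])
    return np.array(r)
for fixyaw in (None,183,184,185):
    g=f if fixyaw is None else (lambda q:np.r_[f(q),(q[3]-np.radians(fixyaw))*1000])
    r=least_squares(g,[.592,.154,.116,3.21,.22],loss="soft_l1");print(np.round(r.x[:3],4),np.degrees(r.x[3:]),abs(r.fun).mean())
print(np.round(r.fun[:32].reshape(4,8),1))
# square-to-deck + standoff of current: puck base centre
Rt=np.array(s["ee_rot"]); print("puck base",np.array(s["tool_pos"])+Rt@np.array([0,0,.0465]))
E
```

```text
[0.5937 0.1572 0.1192] [183.43291032  13.36532461] 0.27626741857557247
[0.5937 0.1573 0.1192] [183.00001203  13.74160341] 0.26826129317957953
[0.5937 0.1571 0.1192] [183.99998395  12.87236085] 0.26750599096894084
[0.5937 0.1569 0.1193] [184.99995472  12.00289786] 0.2679997563065771
[[-0.1  0.1 -0.2 -0.1 -0.1 -0.2  0.5  0.9]
 [-0.3  0.2 -0.4 -0.7 -0.1  0.   0.3  0.2]
 [ 0.2 -0.1 -1.1  0.5  0.3 -0.   0.3 -0.4]
 [ 0.  -0.1  0.1  0.3  0.4 -0.3 -0.2 -0.1]]
puck base [0.587117   0.15406454 0.27536226]
```

```bash
python3 - <<'E'
from plan import *
seat=np.array([.5937,.1571,.119])
plan(seat+deckR(184)@np.array([0,0,.047+.025]),toolR(184,-7),8)
E
```

```text
[[1.04, -0.17, 1.34], [1.04, -0.17, 1.34], [1.04, -0.17, 1.34], [1.04, -0.17, 1.34], [1.04, -0.17, 1.34]] [[0.0, 0.0, -0.0], [0.0, 0.0, -0.0], [0.0, 0.0, -0.0], [0.0, 0.0, -0.0], [0.0, 0.0, -0.0]]
[[1.04, -0.17, 1.34], [1.04, -0.17, 1.34], [1.04, -0.17, 1.34]] [[0.0, 0.0, -0.0], [0.0, 0.0, -0.0], [0.0, 0.0, -0.0]]
```

>>> drive_tool:
  linear:
    - [1.66,-0.28,0.8]
    - [1.66,-0.27,0.8]
    - [1.66,-0.27,1.3]
    - [1.66,-0.27,1.5]
    - [1.66,-0.27,1.8]
  angular:
    - [0,0,0]
    - [0,0,0]
    - [0,0,0]
    - [0,0,0]
    - [0,0,0]
  grip: [1,1,1,1,1]

```text
t: 7.15
tool_pos: [0.6522, 0.1612, 0.2176]
ee_rot: [[0.865, -0.036, -0.5], [-0.062, -0.997, -0.034], [-0.498, 0.061, -0.865]]
force: [-0.2, 0.1, -2.2]
opening: 0.0236
```

>>> drive_tool:
  linear:
    - [0,0,1.8]
    - [0,0,1.6]
    - [0,0,1.1]
    - [0,0,0]
    - [0,0,0]
  angular:
    - [0,0,0]
    - [0,0,0]
    - [0,0,0]
    - [0,0,0]
    - [0,0,0]
  grip: [1,1,1,1,1]

```text
t: 7.65
tool_pos: [0.6295, 0.16, 0.1812]
ee_rot: [[0.866, -0.036, -0.499], [-0.061, -0.998, -0.034], [-0.497, 0.06, -0.866]]
force: [0.5, 0.0, -2.8]
opening: 0.0239
```

```bash
cat > st.py <<'E'
from plan import *
seat=np.array([.5937,.1571,.119])
s=manip.get_state(); D=deckR(184)
print("t",s["t"],"deck mm",np.round(D.T@(s["tool_pos"]-seat)*1000,2),"F deck",np.round(D.T@s["force"],1),"M deck",np.round(D.T@s["moment"],2),
 "phi",np.round(np.degrees(Ro.from_matrix(D.T@s["ee_rot"]@np.diag([-1.,1,-1])).as_rotvec()),2),"op",s["opening"])
E
python3 - <<'E'
from st import *
import pickle
for n in ("scene","top"):
    p=optics.read_camera(n); x,y,w,h=(295,110,110,110) if n=="scene" else (120,80,110,110)
    im=cv2.cvtColor(p["image"],cv2.COLOR_RGB2BGR)[y:y+h,x:x+w]; cv2.imwrite(f"pics/d1{n}.png",cv2.resize(im,None,fx=4,fy=4,interpolation=cv2.INTER_CUBIC))
a=np.hstack([cv2.imread("pics/d1scene.png"),cv2.imread("pics/d1top.png")]);cv2.imwrite("pics/d1.png",cv2.resize(a,(800,400)))
E
```

```text
t 7.65 deck mm [-2.000e-02 -3.700e-01  7.183e+01] F deck [-1.9  0.  -2.1] M deck [-0.03  0.53  0.  ] phi [-0.02 -0.03 -6.98] op 0.023926325624345986
```

View pics/d1.png

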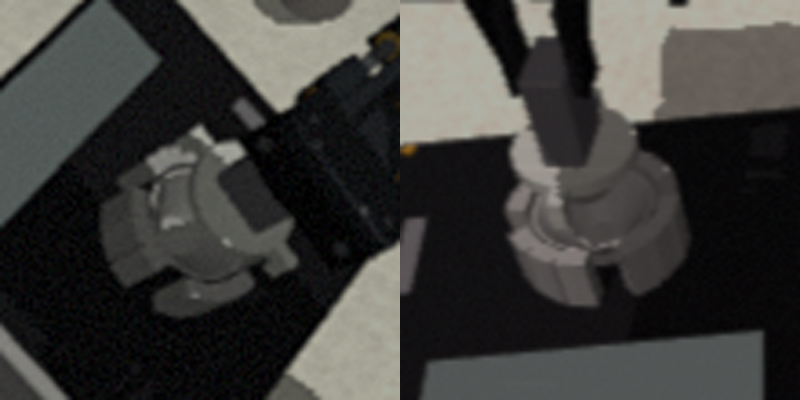

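```bash
python3 - <<'E'
from st import *
from fit import proj
im=cv2.imread("pics/d1.png"); im=cv2.convertScaleAbs(im,alpha=1.6)
base=np.array(s["tool_pos"])-D[:,2]*.047
for n,x,y,o in (("scene",295,110,0),("top",120,80,400)):
    for t in np.arange(0,6.28,.15):
        for (r,h,c) in ((33,37,(0,0,255)),):
            X=base+D@np.array([r*np.cos(t),r*np.sin(t),h])/1000; u=(proj(n,X)-[x,y]+.5)*400/110
            cv2.circle(im,(int(u[0]+o),int(u[1])),1,c,-1)
        X=seat+D@np.array([48*np.cos(t),48*np.sin(t),28])/1000; u=(proj(n,X)-[x,y]+.5)*400/110
        cv2.circle(im,(int(u[0]+o),int(u[1])),1,(0,255,0),-1)
cv2.imwrite("pics/d1o.png",im)
E
```

```text
t 7.75 deck mm [-0.12 -0.36 73.07] F deck [-0.4  0.8 -1.2] M deck [-0.01  0.56  0.03] phi [-0.03  0.11 -6.99] op 0.023661346362352915
```

View pics/d1o.png

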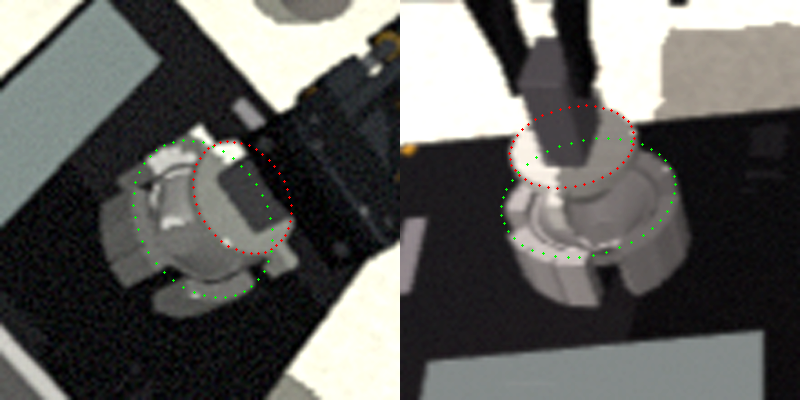

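>>> drive_tool:
  linear:
    - [0,0,0.3]
    - [0,0,0.3]
    - [0,0,0.3]
    - [0,0,0.2]
    - [0,0,0]
  angular:
    - [0,0,0]
    - [0,0,0]
    - [0,0,0]
    - [0,0,0]
    - [0,0,0]
  grip: [1,1,1,1,1]

```text
t: 8.25
tool_pos: [0.6233, 0.1596, 0.1716]
ee_rot: [[0.865, -0.036, -0.5], [-0.061, -0.998, -0.035], [-0.498, 0.061, -0.865]]
force: [0.7, 0.9, -2.5]
opening: 0.0237
```

```bash
python3 st.py
```

```text
t 8.25 deck mm [ 0.59 -0.45 60.43] F deck [-1.9 -0.9 -1.8] M deck [-0.01  0.58  0.  ] phi [-0.01 -0.08 -6.98] op 0.023680709002922094
```

>>> drive_tool:
  linear:
    - [0,0,0.15]
    - [0,0,0.15]
    - [0,0,0]
  angular:
    - [0,0,0]
    - [0,0,0]
    - [0,0,0]
  grip: [1,1,1]

```text
t: 8.55
tool_pos: [0.622, 0.1595, 0.1692]
ee_rot: [[0.866, -0.036, -0.5], [-0.061, -0.998, -0.035], [-0.497, 0.061, -0.866]]
force: [-0.0, -0.3, -2.2]
opening: 0.0234
```

```bash
python3 st.py
```

```text
t 8.55 deck mm [ 0.46 -0.45 57.7 ] F deck [-1.1  0.3 -2. ] M deck [-0.01  0.55  0.04] phi [-0.02 -0.05 -6.98] op 0.02341232953429411
```

>>> drive_tool:
  linear:
    - [0,0,0.15]
    - [0,0,0]
  angular:
    - [0,0,0]
    - [0,0,0]
  grip: [1,1]

```text
t: 8.75
tool_pos: [0.6213, 0.1595, 0.1679]
ee_rot: [[0.866, -0.036, -0.5], [-0.061, -0.998, -0.035], [-0.497, 0.061, -0.866]]
force: [0.8, -0.3, -1.7]
opening: 0.0237
```

```bash
python3 st.py
```

```text
t 8.75 deck mm [ 0.45 -0.43 56.22] F deck [-1.6  0.4 -1.1] M deck [-0.01  0.57  0.06] phi [-0.02 -0.05 -6.98] op 0.023738504583542912
```

>>> drive_tool:
  linear:
    - [0,0,0.15]
    - [0,0,0]
  angular:
    - [0,0,0]
    - [0,0,0]
  grip: [1,1]

```text
t: 8.95
tool_pos: [0.6205, 0.1594, 0.1666]
ee_rot: [[0.865, -0.036, -0.5], [-0.061, -0.998, -0.035], [-0.497, 0.061, -0.866]]
force: [-0.5, -0.8, -2.6]
opening: 0.0236
```

```bash
python3 st.py
```

```text
t 8.95 deck mm [ 0.48 -0.44 54.69] F deck [-0.8  0.8 -2.5] M deck [0.01 0.58 0.01] phi [-0.02 -0.06 -6.98] op 0.02357934644620931
```

>>> drive_tool:
  linear:
    - [0,0,0.1]
    - [0,0,0]
  angular:
    - [0,0,0]
    - [0,0,0]
  grip: [1,1]

```text
t: 9.15
tool_pos: [0.6201, 0.1594, 0.1658]
ee_rot: [[0.866, -0.036, -0.499], [-0.061, -0.998, -0.035], [-0.497, 0.061, -0.866]]
force: [0.3, -0.3, -2.0]
opening: 0.0237
```

```bash
python3 st.py
```

```text
t 9.15 deck mm [ 0.45 -0.45 53.78] F deck [-1.2  0.3 -1.6] M deck [0.   0.54 0.01] phi [-0.02 -0.05 -6.98] op 0.023668095073826917
```

>>> drive_tool:
  linear:
    - [0,0,0.1]
    - [0,0,0]
  angular:
    - [0,0,0]
    - [0,0,0]
  grip: [1,1]

```text
t: 9.35
tool_pos: [0.6196, 0.1594, 0.1649]
ee_rot: [[0.866, -0.036, -0.5], [-0.061, -0.998, -0.035], [-0.497, 0.06, -0.866]]
force: [-0.7, -0.3, -1.8]
opening: 0.0236
```

```bash
python3 st.py
```

```text
t 9.35 deck mm [ 0.47 -0.46 52.78] F deck [-0.3  0.3 -1.9] M deck [0.01 0.56 0.05] phi [-0.02 -0.05 -6.98] op 0.023634062663290246
```

>>> drive_tool:
  linear:
    - [0,0,0.1]
    - [0,0,0]
  angular:
    - [0,0,0]
    - [0,0,0]
  grip: [1,1]

```text
t: 9.55
tool_pos: [0.6191, 0.1593, 0.1641]
ee_rot: [[0.866, -0.036, -0.5], [-0.061, -0.998, -0.035], [-0.497, 0.061, -0.866]]
force: [0.1, 0.6, -1.7]
opening: 0.0237
```

```bash
python3 st.py
```

```text
t 9.55 deck mm [ 0.45 -0.44 51.76] F deck [-0.9 -0.6 -1.4] M deck [ 0.01  0.62 -0.02] phi [-0.02 -0.05 -6.98] op 0.023667434834343706
```

>>> drive_tool:
  linear:
    - [0,0,0.1]
    - [0,0,0]
  angular:
    - [0,0,0]
    - [0,0,0]
  grip: [1,1]

```text
t: 9.75
tool_pos: [0.6186, 0.1593, 0.1632]
ee_rot: [[0.866, -0.036, -0.499], [-0.061, -0.998, -0.035], [-0.497, 0.061, -0.866]]
force: [0.4, -0.0, -2.5]
opening: 0.0242
```

```bash
python3 st.py
```

```text
t 9.75 deck mm [ 0.47 -0.47 50.79] F deck [-1.6  0.1 -1.9] M deck [-0.03  0.56  0.01] phi [-0.02 -0.05 -6.98] op 0.024210992403417925
```

>>> drive_tool:
  linear:
    - [0,0,0.1]
    - [0,0,0]
  angular:
    - [0,0,0]
    - [0,0,0]
  grip: [1,1]

```text
t: 9.95
tool_pos: [0.6181, 0.1593, 0.1623]
ee_rot: [[0.866, -0.036, -0.5], [-0.061, -0.998, -0.035], [-0.497, 0.061, -0.866]]
force: [0.2, -0.4, -1.9]
opening: 0.0236
```

```bash
python3 - <<'E'
from st import *
for n in ("scene","top"):
    p=optics.read_camera(n); x,y,w,h=(295,110,110,110) if n=="scene" else (120,80,110,110)
    im=cv2.cvtColor(p["image"],cv2.COLOR_RGB2BGR)[y:y+h,x:x+w]; cv2.imwrite(f"pics/d2{n}.png",cv2.resize(im,None,fx=4,fy=4,interpolation=cv2.INTER_CUBIC))
a=np.hstack([cv2.imread("pics/d2scene.png"),cv2.imread("pics/d2top.png")]);cv2.imwrite("pics/d2.png",cv2.convertScaleAbs(cv2.resize(a,(800,400)),alpha=1.5))
E
```

```text
t 9.95 deck mm [ 0.46 -0.44 49.76] F deck [-1.1  0.4 -1.6] M deck [-0.04  0.55  0.04] phi [-0.02 -0.05 -6.98] op 0.023625604610107327
```

View pics/d2.png

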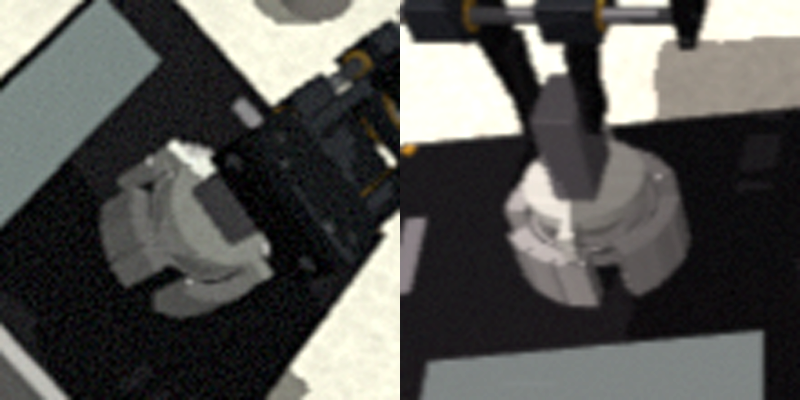

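>>> drive_tool:
  linear:
    - [0,0,0.1]
    - [0,0,0]
  angular:
    - [0,0,0]
    - [0,0,0]
  grip: [1,1]

```text
t: 10.25
tool_pos: [0.6176, 0.1592, 0.1615]
ee_rot: [[0.866, -0.036, -0.499], [-0.061, -0.998, -0.035], [-0.497, 0.061, -0.866]]
force: [0.4, -0.1, -3.0]
opening: 0.0232
```

>>> drive_tool:
  linear:
    - [0,0,0.1]
    - [0,0,0]
  angular:
    - [0,0,0]
    - [0,0,0]
  grip: [1,1]

```text
t: 10.45
tool_pos: [0.6171, 0.1592, 0.1606]
ee_rot: [[0.866, -0.036, -0.5], [-0.061, -0.998, -0.035], [-0.497, 0.061, -0.866]]
force: [-0.9, 0.4, -1.8]
opening: 0.0238
```

```bash
python3 st.py
```

```text
t 10.45 deck mm [ 0.49 -0.46 47.75] F deck [-0.1 -0.5 -2. ] M deck [0.03 0.54 0.05] phi [-0.02 -0.05 -6.98] op 0.0238210571383475
```

>>> drive_tool:
  linear:
    - [0,0,0.1]
    - [0,0,0]
  angular:
    - [0,0,0]
    - [0,0,0]
  grip: [1,1]

```text
t: 10.65
tool_pos: [0.6166, 0.1591, 0.1598]
ee_rot: [[0.866, -0.036, -0.499], [-0.061, -0.998, -0.035], [-0.497, 0.061, -0.866]]
force: [-1.0, 0.0, -1.9]
opening: 0.0238
```

```bash
python3 st.py
```

```text
t 10.65 deck mm [ 0.46 -0.44 46.79] F deck [-0.1 -0.1 -2.2] M deck [-0.    0.56  0.05] phi [-0.02 -0.04 -6.98] op 0.023844669089329144
```

>>> drive_tool:
  linear:
    - [0,0,0.1]
    - [0,0,0]
  angular:
    - [0,0,0]
    - [0,0,0]
  grip: [1,1]

```text
t: 10.85
tool_pos: [0.6166, 0.1592, 0.1596]
ee_rot: [[0.866, -0.036, -0.498], [-0.061, -0.998, -0.034], [-0.496, 0.06, -0.866]]
force: [1.3, 0.4, 0.3]
opening: 0.0234
```

```bash
python3 st.py
```

```text
t 10.85 deck mm [ 0.37 -0.45 46.64] F deck [-1.  -0.3  0.9] M deck [-0.06  0.42 -0.04] phi [-0.02  0.03 -6.98] op 0.02342347116657651
```

>>> drive_tool:
  linear:
    - [0,0,0.1]
    - [0,0,0]
  angular:
    - [0,0,0]
    - [0,0,0]
  grip: [1,1]

```text
t: 11.05
tool_pos: [0.6166, 0.1591, 0.1595]
ee_rot: [[0.867, -0.036, -0.497], [-0.061, -0.998, -0.034], [-0.495, 0.06, -0.867]]
force: [3.5, 0.9, 5.0]
opening: 0.0242
```

```bash
python3 - <<'E'
from st import *
for n in ("scene","top"):
    p=optics.read_camera(n); x,y,w,h=(310,130,80,80) if n=="scene" else (135,100,80,80)
    im=cv2.cvtColor(p["image"],cv2.COLOR_RGB2BGR)[y:y+h,x:x+w]; cv2.imwrite(f"pics/d3{n}.png",cv2.resize(im,None,fx=5,fy=5,interpolation=cv2.INTER_CUBIC))
a=np.hstack([cv2.imread("pics/d3scene.png"),cv2.imread("pics/d3top.png")]);cv2.imwrite("pics/d3.png",cv2.convertScaleAbs(cv2.resize(a,(800,400)),alpha=1.5))
E
```

```text
t 11.05 deck mm [ 0.3  -0.42 46.54] F deck [-0.6 -0.7  6.2] M deck [-0.04  0.27 -0.01] phi [-0.03  0.12 -6.98] op 0.024197320727041532
```

View pics/d3.png

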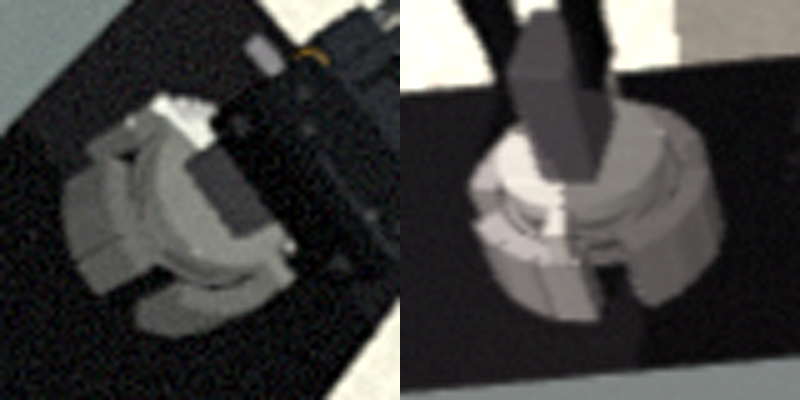

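>>> drive_tool:
  linear:
    - [0,0,0]
    - [0,0,0]
    - [0,0,0]
    - [0,0,0]
  angular:
    - [0,0,-3]
    - [0,0,-3]
    - [0,0,-3]
    - [0,0,-3]
  grip: [1,1,1,1]

```text
t: 11.55
tool_pos: [0.6171, 0.1591, 0.1591]
ee_rot: [[0.856, 0.146, -0.496], [0.149, -0.988, -0.034], [-0.495, -0.045, -0.868]]
force: [3.3, -0.2, 4.1]
opening: 0.0236
```

```bash
python3 st.py
```

```text
t 11.55 deck mm [-0.28 -0.35 46.44] F deck [-0.8  0.5  5.2] M deck [-0.03  0.53 -0.19] phi [-0.02  0.19  5.11] op 0.023591269729507813
```

>>> drive_tool:
  linear:
    - [0,0,0]
    - [0,0,0]
    - [0,0,0]
  angular:
    - [0,0,-2]
    - [0,0,-2]
    - [0,0,0]
  grip: [1,1,1]

```text
t: 11.85
tool_pos: [0.6151, 0.159, 0.1572]
ee_rot: [[0.841, 0.204, -0.501], [0.216, -0.976, -0.035], [-0.496, -0.079, -0.865]]
force: [-0.2, 0.3, -3.2]
opening: 0.0239
```

```bash
python3 st.py
```

```text
t 11.85 deck mm [ 0.52 -0.42 43.82] F deck [-1.4 -0.3 -2.8] M deck [ 0.07  0.58 -0.02] phi [-0.03 -0.12  9.02] op 0.023934984085684154
```

>>> drive_tool:
  linear:
    - [0,0,0]
    - [0,0,0]
    - [0,0,0]
  angular:
    - [0,0,-2]
    - [0,0,-1]
    - [0,0,0]
  grip: [1,1,1]

```text
t: 12.15
tool_pos: [0.6152, 0.1591, 0.1574]
ee_rot: [[0.83, 0.247, -0.501], [0.266, -0.963, -0.035], [-0.491, -0.105, -0.865]]
force: [0.5, 0.4, -1.7]
opening: 0.0239
```

```bash
python3 st.py
```

```text
t 12.15 deck mm [ 0.49 -0.49 44.08] F deck [-1.3 -0.3 -1.2] M deck [-0.03  0.61  0.04] phi [-0.03 -0.11 11.99] op 0.023853771667448283
```

Both ears dropped at about 9° in deck angle: the contact force vanished and the height fell. I'll centre the puck in the gaps and lower it.

>>> drive_tool:
  linear:
    - [0,0,0.1]
    - [0,0,0.1]
    - [0,0,0]
  angular:
    - [0,0,-0.5]
    - [0,0,0]
    - [0,0,0]
  grip: [1,1,1]

```text
t: 12.45
tool_pos: [0.6145, 0.159, 0.1562]
ee_rot: [[0.828, 0.255, -0.5], [0.275, -0.961, -0.035], [-0.489, -0.109, -0.866]]
force: [0.3, -1.0, -2.1]
opening: 0.0239
```

```bash
python3 st.py
```

```text
t 12.45 deck mm [ 0.51 -0.45 42.65] F deck [-1.2  1.  -1.7] M deck [-0.    0.5   0.01] phi [-0.03 -0.06 12.51] op 0.023889785492811177
```

>>> drive_tool:
  linear:
    - [0,0,0.1]
    - [0,0,0]
  angular:
    - [0,0,0]
    - [0,0,0]
  grip: [1,1]

```text
t: 12.65
tool_pos: [0.6141, 0.159, 0.1554]
ee_rot: [[0.828, 0.255, -0.499], [0.275, -0.961, -0.035], [-0.489, -0.109, -0.866]]
force: [0.3, -0.8, -1.8]
opening: 0.0238
```

```bash
python3 st.py
```

```text
t 12.65 deck mm [ 0.48 -0.46 41.8 ] F deck [-1.1  0.9 -1.4] M deck [0.06 0.58 0.03] phi [-0.03 -0.04 12.52] op 0.023841903982638708
```

>>> drive_tool:
  linear:
    - [0,0,0.1]
    - [0,0,0]
  angular:
    - [0,0,0]
    - [0,0,0]
  grip: [1,1]

```text
t: 12.85
tool_pos: [0.6136, 0.1589, 0.1546]
ee_rot: [[0.828, 0.255, -0.499], [0.275, -0.961, -0.035], [-0.489, -0.109, -0.866]]
force: [-0.1, 0.0, -2.0]
opening: 0.0236
```

```bash
python3 st.py
```

```text
t 12.85 deck mm [ 0.45 -0.42 40.8 ] F deck [-0.9 -0.  -1.8] M deck [-0.04  0.56 -0.  ] phi [-0.02 -0.04 12.51] op 0.023558052691700564
```

>>> drive_tool:
  linear:
    - [0,0,0.05]
    - [0,0,0]
  angular:
    - [0,0,0]
    - [0,0,0]
  grip: [1,1]

```text
t: 13.05
tool_pos: [0.6135, 0.1589, 0.1542]
ee_rot: [[0.828, 0.255, -0.499], [0.275, -0.961, -0.035], [-0.488, -0.109, -0.866]]
force: [0.2, -0.9, -1.6]
opening: 0.0236
```

```bash
python3 st.py
```

```text
t 13.05 deck mm [ 0.36 -0.45 40.47] F deck [-1.   1.  -1.3] M deck [-0.09  0.59  0.04] phi [-0.02 -0.02 12.52] op 0.02360169795490346
```

>>> drive_tool:
  linear:
    - [0,0,0.1]
    - [0,0,0]
  angular:
    - [0,0,0]
    - [0,0,0]
  grip: [1,1]

```text
t: 13.25
tool_pos: [0.6135, 0.1588, 0.1535]
ee_rot: [[0.829, 0.255, -0.498], [0.275, -0.961, -0.034], [-0.487, -0.108, -0.867]]
force: [1.3, 0.2, -2.3]
opening: 0.0237
```

```bash
python3 st.py
```

```text
t 13.25 deck mm [ 1.000e-02 -3.500e-01  3.983e+01] F deck [-2.3 -0.1 -1.3] M deck [ 0.01  0.69 -0.01] phi [-1.000e-02  6.000e-02  1.251e+01] op 0.02373823211783234
```

>>> drive_tool:
  linear:
    - [0,0,0.1]
    - [0,0,0]
  angular:
    - [0,0,0]
    - [0,0,0]
  grip: [1,1]

```text
t: 13.45
tool_pos: [0.6135, 0.1588, 0.1529]
ee_rot: [[0.829, 0.255, -0.497], [0.275, -0.961, -0.034], [-0.486, -0.108, -0.867]]
force: [3.7, -0.2, 0.2]
opening: 0.0235
```

```bash
python3 st.py
```

```text
t 13.45 deck mm [-0.25 -0.34 39.34] F deck [-3.1  0.5  2. ] M deck [-0.04  0.85 -0.01] phi [-1.000e-02  1.300e-01  1.251e+01] op 0.023546557061835425
```

>>> drive_tool:
  linear:
    - [0.1,0.02,0]
    - [0,0,0]
  angular:
    - [0,0,0]
    - [0,0,0]
  grip: [1,1]

```text
t: 13.65
tool_pos: [0.6138, 0.1589, 0.1526]
ee_rot: [[0.828, 0.255, -0.499], [0.275, -0.961, -0.035], [-0.488, -0.109, -0.866]]
force: [3.5, 0.9, 2.7]
opening: 0.0239
```

```bash
python3 st.py
```

```text
t 13.65 deck mm [-0.66 -0.42 39.13] F deck [-1.7 -0.7  4.1] M deck [0.02 0.64 0.05] phi [-0.02  0.02 12.52] op 0.02385898530166303
```

>>> drive_tool:
  linear:
    - [0,0,0.1]
    - [0,0,0]
  angular:
    - [0,0,0]
    - [0,0,0]
  grip: [1,1]

```text
t: 13.85
tool_pos: [0.6138, 0.1589, 0.1524]
ee_rot: [[0.829, 0.255, -0.497], [0.275, -0.961, -0.034], [-0.486, -0.108, -0.867]]
force: [3.9, 0.4, 4.8]
opening: 0.0236
```

```bash
python3 st.py
```

```text
t 13.85 deck mm [-0.75 -0.42 39.03] F deck [-1.  -0.1  6.1] M deck [-0.03  0.53 -0.01] phi [-1.000e-02  1.200e-01  1.252e+01] op 0.023574479647698196
```

>>> drive_tool:
  linear:
    - [0,0,0.15]
    - [0,0,0]
    - [0,0,0]
  angular:
    - [0,0,0]
    - [0,0,0]
    - [0,0,0]
  grip: [1,1,1]

```text
t: 14.15
tool_pos: [0.6139, 0.159, 0.1522]
ee_rot: [[0.83, 0.256, -0.495], [0.275, -0.961, -0.034], [-0.484, -0.108, -0.868]]
force: [4.9, 0.5, 8.7]
opening: 0.0233
```

```bash
python3 - <<'E'
from st import *
for n in ("scene","top"):
    p=optics.read_camera(n); x,y,w,h=(310,130,80,80) if n=="scene" else (135,100,80,80)
    im=cv2.cvtColor(p["image"],cv2.COLOR_RGB2BGR)[y:y+h,x:x+w]; cv2.imwrite(f"pics/d4{n}.png",cv2.resize(im,None,fx=5,fy=5,interpolation=cv2.INTER_CUBIC))
a=np.hstack([cv2.imread("pics/d4scene.png"),cv2.imread("pics/d4top.png")]);cv2.imwrite("pics/d4.png",cv2.convertScaleAbs(cv2.resize(a,(800,400)),alpha=1.5))
E
```

```text
t 14.15 deck mm [-0.91 -0.47 38.9 ] F deck [ 0.1 -0.1 10. ] M deck [0.05 0.42 0.01] phi [-0.    0.25 12.52] op 0.023289359711764095
```

View pics/d4.png

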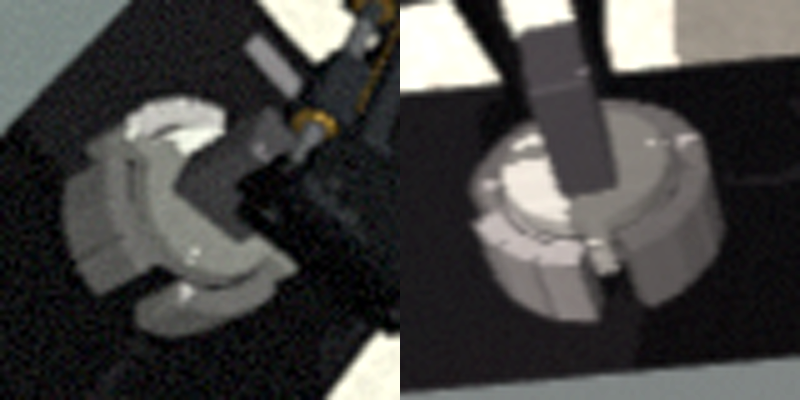

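The picture shows the ear down in its gap at top-crop (605,255) and the flange level with the collar. The puck holds still at 12 N of preload, so it is home. I'll ease the preload and release.

>>> drive_tool:
  linear:
    - [0,0,-0.1]
    - [0,0,-0.1]
    - [0,0,0]
  angular:
    - [0,0,0]
    - [0,0,0]
    - [0,0,0]
  grip: [1,1,1]

```text
t: 14.55
tool_pos: [0.6138, 0.159, 0.1523]
ee_rot: [[0.829, 0.255, -0.498], [0.275, -0.961, -0.034], [-0.487, -0.108, -0.867]]
force: [4.0, 1.1, 5.7]
opening: 0.0241
```

```bash
python3 st.py
```

```text
t 14.55 deck mm [-0.8  -0.45 38.91] F deck [-0.6 -0.8  7. ] M deck [0.07 0.51 0.01] phi [-1.000e-02  7.000e-02  1.251e+01] op 0.024089990646925956
```

>>> drive_tool:
  linear:
    - [0,0,0]
    - [0,0,0]
    - [0,0,0]
    - [0,0,0]
    - [0,0,0]
  angular:
    - [0,0,0]
    - [0,0,0]
    - [0,0,0]
    - [0,0,0]
    - [0,0,0]
  grip: [-0.2,-0.2,-0.2,-0.2,-0.2]

```text
t: 15.05
tool_pos: [0.6126, 0.1589, 0.1511]
ee_rot: [[0.827, 0.255, -0.501], [0.275, -0.961, -0.035], [-0.49, -0.109, -0.865]]
force: [-0.6, 0.0, -0.4]
opening: 0.0503
```

```bash
python3 st.py
```

```text
t 15.05 deck mm [-0.36 -0.49 37.31] F deck [ 0.3 -0.1 -0.6] M deck [0.01 0.35 0.04] phi [-0.03 -0.11 12.52] op 0.050311344871138586
```

>>> drive_tool:
  linear:
    - [0,0,-0.5]
    - [0,0,-1.5]
    - [0,0,-3]
    - [0,0,-3]
    - [0,0,-3]
  angular:
    - [0,0,0]
    - [0,0,0]
    - [0,0,0]
    - [0,0,0]
    - [0,0,0]
  grip: [-0.2,-0.2,-0.2,-0.2,-0.2]

```text
t: 15.55
tool_pos: [0.6685, 0.1628, 0.2483]
ee_rot: [[0.828, 0.255, -0.499], [0.275, -0.961, -0.035], [-0.488, -0.109, -0.866]]
force: [-0.2, -1.0, -0.3]
opening: 0.0522
```

>>> drive_tool:
  linear:
    - [-2.5,0,-2]
    - [-3,0,-2]
    - [-3,0,-1]
    - [-3,0,0]
    - [0,0,0]
  angular:
    - [0,0,0]
    - [0,0,0]
    - [0,0,0]
    - [0,0,0]
    - [0,0,0]
  grip: [-0.2,-0.2,-0.2,-0.2,-0.2]

```text
t: 16.05
tool_pos: [0.5965, 0.1323, 0.3508]
ee_rot: [[0.83, 0.255, -0.495], [0.275, -0.961, -0.034], [-0.485, -0.108, -0.868]]
force: [-0.5, -0.6, 1.4]
opening: 0.0522
```

>>> drive_tool:
  linear:
    - [0,0,0]
    - [0,0,0]
  angular:
    - [0,0,0]
    - [0,0,0]
  grip: [-0.2,-0.2]

```text
t: 16.25
tool_pos: [0.5982, 0.1329, 0.3453]
ee_rot: [[0.828, 0.255, -0.5], [0.275, -0.961, -0.035], [-0.489, -0.109, -0.865]]
force: [-0.4, 0.1, -0.8]
opening: 0.0522
```

```bash
python3 - <<'E'
from st import *
from fit import proj
ims=[]
seat2=seat+D@np.array([-.0008,-.0004,-.0081])  # home by contact: TCP-47mm
for n in ("wrist","scene","top"):
    st_=manip.get_state(); p=optics.read_camera(n)
    im=cv2.cvtColor(p["image"],cv2.COLOR_RGB2BGR)
    if n=="wrist": cv2.imwrite("pics/f_w.png",cv2.resize(im,None,fx=1.5,fy=1.5)); continue
    cv2.imwrite(f"pics/f_full_{n}.png",cv2.resize(im,None,fx=1.5,fy=1.5))
    x,y=(305,120) if n=="scene" else (130,90); S=4
    c=cv2.convertScaleAbs(cv2.resize(im[y:y+100,x:x+100],None,fx=S,fy=S,interpolation=cv2.INTER_CUBIC),alpha=1.5)
    R=D@Rz(12.5)
    for P in [(a*20,b*12,h) for a in(1,-1) for b in (1,-1) for h in (92,)]+[(33*np.cos(t),33*np.sin(t),37) for t in np.arange(0,6.28,.4)]:
        u=(proj(n,seat2+R@np.array(P)/1000)-[x,y]+.5)*S; cv2.circle(c,tuple(int(v) for v in u),2,(0,0,255),-1)
    ims.append(c)
cv2.imwrite("pics/f.png",np.hstack(ims))
E
```

```text
t 16.25 deck mm [110.71  24.41 197.37] F deck [-0.  -0.1 -0.9] M deck [ 0.01  0.31 -0.07] phi [-0.03 -0.07 12.53] op 0.05217054140329156
```

View pics/f.png

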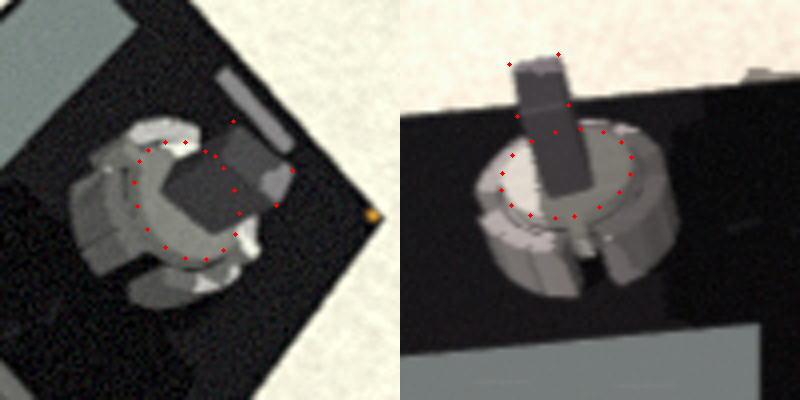

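View pics/f_w.png

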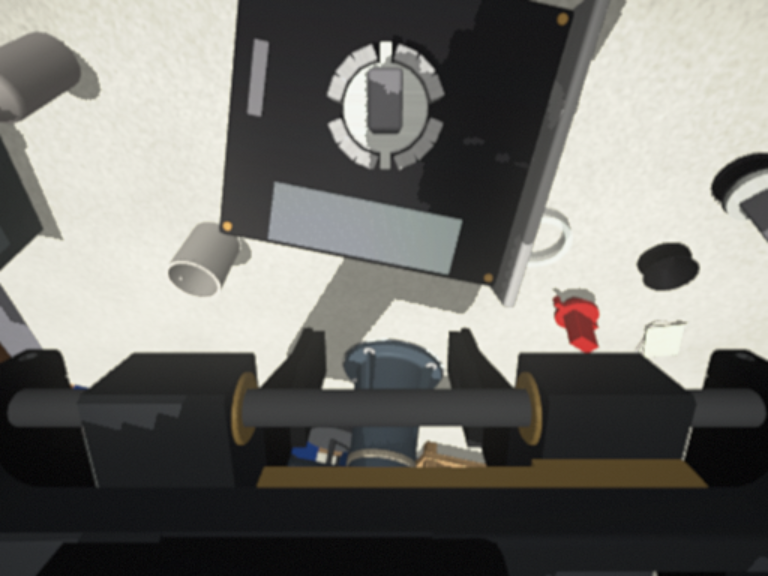

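View pics/f_full_scene.png

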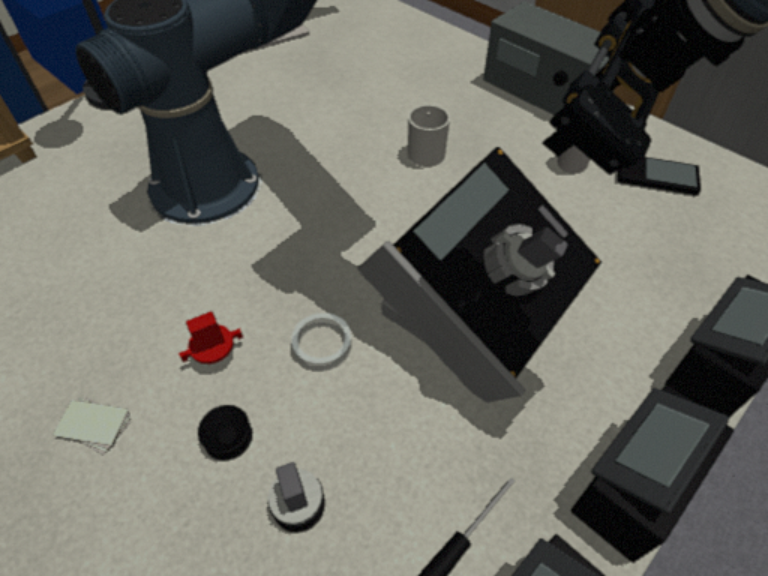

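The wrist view shows both ears in opposite gaps at about (257,33) and (257,107) native and the puck square in the cup. The plain puck, tape and red decoy are where they started.

```bash
python3 -c "
from plant import manip
print(manip.hand_in())"
```

```text
the job is handed in; nothing more can be done
None
```

The eared puck is docked in the reader's cup and the job is handed in at about 16.5 s. I lifted it from its stand and set it square to the deck with its ears on the collar. I turned it about 19° and felt both ears drop partway, by 9° deck angle. I then lowered it until it was fully home, released it and backed away.

**Last checks:**
- **Seating:** it went down about 7.6 mm from riding on the collar, against the 7 mm expected. It then held still under about 12 N of pressing before I let go.
- **Pictures after release:** both ears lie in opposite gaps, and the puck's pose fits the home model to within 1 or 2 pixels. The plain puck, tape roll and red decoy look unmoved, and nothing touches the robot.

**Disagreement:** the wrist camera alone put the seat about 8 mm too high along the deck normal. I took the true height from contact, and it agreed to about 1 mm with the joint fit from the two fixed cameras.

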